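# Read the shade of a fired test disc with the contact shade meter

## Robot

A 6-joint arm with a two-finger parallel gripper is mounted at the origin on a cart in front of the work surface, level with it; the furniture and walls round the work are solid. World frame = base frame: x ahead of the robot, y to its left, z up, the work surface at z = 0. Lengths are in mm, angles in rad, forces in N, time in s.
With the tool pointing down it reaches from about 400 to 925 mm from the base axis. Payload 12.5 kg.
Tool frame: the origin (TCP) lies midway between the tips of the shut fingers; the grasp point (between the pads) lies 19 mm behind it; z points along the fingers, y is the line along which they close (so a half turn about z gives the same grasp; the last joint's range is limited). The gripper opens to 95 mm and grips with 3 to 60 N. Pads are 20 mm wide; open, the fingers measure 119 mm over their backs; the gripper's body (75 mm by 180 mm) begins 59 mm behind the grasp point.
Start: joints at [1.167, 0.491, 1.559, -0, 1.092, -0.106], TCP at [183.37, 597.517, 177.061] pointing down, gripper open.
Joint ranges: [-3.1, 3.1], [-0.84, 2.19], [0.05, 2.79], [-1.13, 4.28], [0.06, 2.93], [-2.69, 2.69]. Speed limits (rad/s): [2.22, 2.22, 2.79, 3.14, 3.14, 3.14].

## Interface

Orientations are given as [roll, pitch, yaw] about the fixed x, y, z axes, in that order (R = Rz(yaw) Ry(pitch) Rx(roll)).
In Python, from cell import state, read_camera, camera_info, env gives the robot as it stands.
- The arm moves only by the tool move_arm, never from a script. Its argument "commands" is a list of rows, each a list of 3 entries, a list of its own where there are three numbers: the shift along the world's x, y, z in cm, then the turn, a rotation vector about the world's x, y, z in degrees, then the opening, from 0 (shut) to 1 (fully open). A call has 1 to 10 rows; each row shifts and turns the commanded pose from where the row before left it; what a row does not reach is not made up. A row lasts 1/10 s, in which the tool goes at most 50 mm and 8.59 degrees, less where a joint would pass 70% of its speed; a pose out of reach is approached as far as the arm can. A call with a gripper value outside its range is refused whole. The fingers move at their own pace and stop on an object; the grip force is fixed at half the most. Time passes only in rows, so rows that do not move let the fingers close. It gives the time, the measured TCP pose, the force, the opening and the grip force at its end, in the units of the state.
- state(): the state, without advancing time (a new reading comes with each control period).
- read_camera(name): name is "side" or "top" or "wrist"; returns the picture (384x512x3 uint8, blue, green, red); there is no depth.
- camera_info(name): a dict with "K" (3x3 intrinsics, pixels), "k1" (the pictures are not rectified: a ray, as slopes to the right and down, at radius r is drawn at 1 + k1 r^2 times it, then the intrinsics apply), "cam_to_world" (4x4, takes a point from camera to world coordinates). Camera axes: x right, y down, z forward; pixel columns grow to the right and rows downward; lengths in mm; the calibration is good to about 2 mm. A picture is of the moment at which its call begins: read the wrist's pose just before it. camera_info takes no time and is no camera call; for the wrist camera it gives the pose at the moment of the call.
- env.job_done(): hands the job in; it is judged then, once.
The state is a dict: "t": time; "joints": joint angles; "qvel": joint speeds; "tau": joint torques, N m; "eef_pos": TCP position; "tcp_rot": TCP orientation; "ft_force": force on the tool from outside, world axes, zero at the start; "moment": the same for the moment, N m; "opening": opening from 0.0 (shut) to 1.0 (fully open); "grip_force": force on a finger pad.
Only numpy, scipy, OpenCV 4.12 (cv2) and the standard library are available. Lean on these libraries where they do the work, as an engineer would, in place of code of your own. Each camera call takes 0.05 s, during which the arm holds its last target. There are 200 camera calls.

## Task

Draw the shade meter (the pen-like instrument) out of its holster and first zero it: lower it upright into the calibration port of its dock so that the sprung orange nose stands on the white tile and is pushed in about halfway for a moment, then lift it out again. Next stand it square on the sloping face of the ceramic disc that carries the red ring, nose inside the ring, and press lightly so that the nose is again about halfway in: never hard, never on the other two discs, and without disturbing the things standing round about. Finish like that: the program ends with the robot still holding the meter steady on the ringed spot.

Things in the scene. Friction and masses are not known exactly. Their poses are not given: they have to be found in the camera images.
- meter: loose, 0.15 kg; shade meter, an ivory pen-like instrument 133 mm long. Origin: mouth of the nose when fully out; z up to its dark end cap. Nose z 0 to 12 mm, dark round neck (13 to 18 mm dia) to 38 mm, then the grip, a rectangular shell 28 (own x) by 32 mm (own y) up to 133 mm, screen on its -x side. Starts upright in the dock's holster, the shell's top 69 mm standing free above the rim
- meter_grip (a point): point on the meter's axis where it is best taken, 99 mm above the meter's origin (34 mm below the top); axes as the meter's
- nose (a joint): how far the orange nose (10 mm dia tube) is pushed into the meter against its spring, m: 0 fully out, 0.008 hard on its stop. The spring gives about 0.5 N at first touch and 0.6 N more per mm (about 3 N at halfway, 0.004)
- nose_tip (a point): centre of the nose's mouth, moves in with the nose; z up the instrument
- dock: fixed; the meter's ivory dock, foot 92 (own x) by 152 mm (own y), 18 mm high, origin under its centre on the worktop. Holster at own y +38 mm: tower 58 by 62 mm, rim 84 mm high, pocket 32 by 36 mm, 26 mm deep (2 mm play round the shell), so that the meter, which hangs through its floor, must rise 65 mm to come clear. Calibration port on a dark 50 mm square plinth 32 mm high at own y -40 mm
- port (a point): centre of the white tile at the bottom of the calibration port, 26 mm above the worktop; the port is a round hole 18 mm wide and 6 mm deep with a steel ring round its mouth; axes as the dock's, z up
- sample_block: fixed; grey wedge for test discs, 80 by 140 mm, origin on the worktop under the centre of its face; the face slopes 20 degrees (0.35 rad) down to its front (own -x), face centre 36 mm high. Three discs in a row along its own y, 42 mm apart. Near the work stand a dome mixer (0.36 m high, between robot and dock), a curing box right of it as high, a tall furnace behind on the left
- disc_marked: the fixed ceramic disc with a red ring (about 21 mm inside width, 25 mm outside) drawn on it; 34 mm dia, its face 2 mm proud of the grey face. It may sit in any of the three places. Origin at the centre of its upper face, axes as the sample block's (not tilted)
- spot (a point): centre of the red ring, on the disc's upper face; z is the outward normal of the sloping face, along which the meter must stand
- disc_light: fixed disc like it, lighter, without a ring; not to be touched; origin at the centre of its upper face
- disc_dark: fixed disc like it, darker, without a ring; not to be touched; origin at the centre of its upper face
- bur_block: bystander: block with burs standing in it, 34 by 74 by 46 mm, origin under its centre
- dappen_2: bystander: small white ceramic dish, 32 mm dia, 20 mm high, origin under its centre
- monomer: bystander: brown bottle with white cap, 42 mm dia, 98 mm high, origin under its centre
- model_7: bystander: stone model of a jaw, 45 by 56 by 33 mm, origin under its centre
Things that resemble listed ones, but are neither listed nor needed, are in the scene too. Leave any purple look-alike of the meter alone.

How it is judged (in metres and radians):
On the way, in this order (a step that is already met when the one before it is completed fails the run):
1. the meter is drawn up out of its holster, held by the gripper (height (world z) of meter above 0.083 m and contact force between the fingers and meter above 2 N), for 0.1 s.
2. the meter stands upright (within 7 degrees) in the calibration port, its nose on the white tile (within 4.5 mm of its centre) and pushed in 1.5 to 7.5 mm, held by the gripper (distance between nose_tip and port below 0.0045 m and angle between meter's own z axis and vertical below 0.12 rad and value of joint nose between 0.0015 and 0.0075 m and contact force between the fingers and meter above 2 N), for 0.3 s.
3. the meter is lifted clear of the port (height (world z) of nose_tip above 0.04 m and value of joint nose below 0.001 m and distance between nose_tip and port above 0.014 m), for 0.1 s.
At the end, for the whole second after the job is handed in: the robot holds the meter still with the nose's mouth within 4.5 mm of the ring's centre, its axis within 7 degrees of the disc's normal, the nose pushed in 1.5 to 7.5 mm, 0.5 to 8 N on the ringed disc, and the meter touching nothing else but the gripper (distance between nose_tip and spot below 0.0045 m and angle between the z axis of meter and the z axis of spot, either way round below 0.12 rad and value of joint nose between 0.0015 and 0.0075 m and contact force between meter and disc_marked between 0.5 and 8 N and contact force between the fingers and meter above 2 N and contact force between meter and sample_block below 0.3 N and linear speed of meter below 0.01 m/s); the arm keeps its last pose, push and grip.
It fails at once if the ringed disc is pressed hard (over 12 N) (contact force between meter and disc_marked above 12 N).
It fails at once if the meter touches another disc (contact force between meter and disc_light above 0.3 N or contact force between meter and disc_dark above 0.3 N).
It fails at once if a bystander is shifted by more than 15 mm (distance of any of bur_block, dappen_2, monomer, model_7 from where it was at the start of the episode above 0.015 m).
It also fails if it takes over 58 s, if anything falls off the work surface, if the arm or the gripper's body presses on something with over 40 N, if the wrist force passes 120 N, or if a joint passes its speed limit or range.

## Working session

There is one attempt and no reset: what is moved stays moved. The work goes in short steps, Python scripts to look and compute and a tool call to move; the robot and the scene stay as the last step left them, time stands still between calls to the robot, and variables do not carry over. Pictures are saved under pics/ and viewed, at most 11 in all, crops included, and the job is handed in when it is done.

Besides the shell and the picture viewer there is one more tool, called as name([rows], argument=value, ...), one row to a line, values as JSON. move_arm: Moves the arm, as the interface text tells. Its arguments: {"type":"object","properties":{"commands":{"type":"array"}},"required":["commands"]}

```bash
mkdir -p pics; cat > h.py <<'E'
import numpy as np, cv2
from cell import state, read_camera, camera_info, env
def ray(info,u,v):
    K=np.array(info["K"]);k1=info["k1"];T=np.array(info["cam_to_world"])
    xd=np.array([(u-K[0,2])/K[0,0],(v-K[1,2])/K[1,1]]);x=xd.copy()
    for _ in range(20): x=xd/(1+k1*(x@x))
    d=T[:3,:3]@np.array([x[0],x[1],1]);return T[:3,3],d/np.linalg.norm(d)
def onz(info,u,v,z):
    o,d=ray(info,u,v);return o+d*(z-o[2])/d[2]
def proj(info,P):
    K=np.array(info["K"]);T=np.array(info["cam_to_world"])
    p=T[:3,:3].T@(np.array(P)-T[:3,3]);x=p[:2]/p[2];x=x*(1+info["k1"]*(x@x))
    return K[:2,:2]@x+K[:2,2]
E
python3 - <<'E'
from h import *
s=state();print(s)
ims=[]
for n in("side","top","wrist"):
    i=camera_info(n);im=read_camera(n);cv2.imwrite(f"pics/{n}0.png",im);ims.append(im)
    print(n,np.round(i["K"],1).tolist(),i["k1"],np.round(i["cam_to_world"],3).tolist())
E
```

```text
{'t': 0.0, 'joints': array([ 1.16741711e+00,  4.91586670e-01,  1.55941372e+00, -1.24496284e-05,
        1.09165484e+00, -1.05602724e-01]), 'qvel': array([-1.56818963e-03, -5.26073771e-04, -1.09227769e-03, -6.26332829e-04,
       -4.15368574e-05,  4.92180411e-04]), 'tau': array([-1.75575573e-03, -6.12655735e+01, -2.58175617e+01,  6.91220351e-02,
        4.82978951e-02, -8.04868773e-05]), 'eef_pos': array([183.25510321, 597.26503094, 176.45721697]), 'tcp_rot': array([-3.14053484e+00, -1.01021894e-04,  2.84382185e+00]), 'ft_force': array([ 0.07926935, -0.06864003,  0.39656317]), 'moment': array([ 0.02408923, -0.02714058,  0.02187651]), 'grip_force': 0.0, 'opening': 1.0018040871215415}
side [[443.8, 0.0, 252.3], [0.0, 443.8, 196.0], [0.0, 0.0, 1.0]] -0.0013271653118421252 [[-1.0, 0.025, -0.003, 549.725], [0.016, 0.519, -0.854, 805.244], [-0.019, -0.854, -0.52, 685.983], [0.0, 0.0, 0.0, 1.0]]
top [[469.2, 0.0, 254.5], [0.0, 469.2, 186.0], [0.0, 0.0, 1.0]] -0.0025963381533121066 [[0.012, -0.998, 0.061, 475.541], [-1.0, -0.012, -0.003, -142.499], [0.004, -0.061, -0.998, 1601.293], [0.0, 0.0, 0.0, 1.0]]
wrist [[298.4, 0.0, 250.3], [0.0, 298.4, 196.0], [0.0, 0.0, 1.0]] -0.011218617715899902 [[0.293, 0.927, 0.235, 117.971], [0.956, -0.284, -0.073, 618.262], [-0.001, 0.246, -0.969, 382.973], [0.0, 0.0, 0.0, 1.0]]
```

View pics/top0.png

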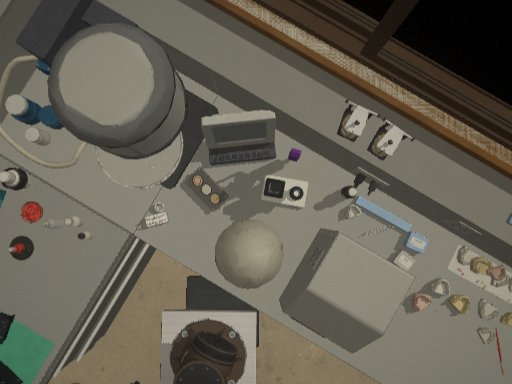

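View pics/side0.png

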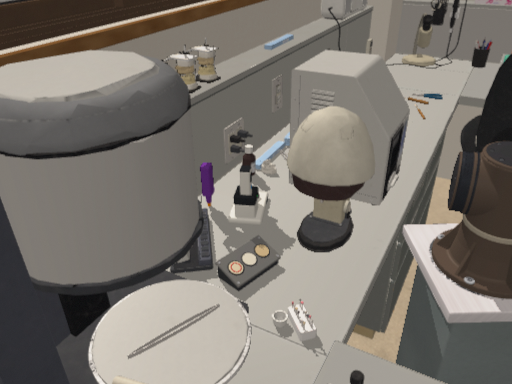

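Candidates for the meter are the ivory and dark pen in the dock (top ~(277,187), side ~(247,185)) and a purple look-alike (top (295,154), side (207,183)), which is to be left alone. The ivory one in the dock fits the description. The sample block is at top (206,190), with the bur block and dish at top (156,215). Next, a close crop to check.

```bash
python3 - <<'E'
from h import *
t=cv2.imread("pics/top0.png")[165:225,175:320];s=cv2.imread("pics/side0.png")[150:290,195:335]
a=cv2.resize(t,None,fx=5.5,fy=5.5,interpolation=cv2.INTER_CUBIC);cv2.imwrite("pics/c1.png",a)
a=cv2.resize(s,None,fx=4.2,fy=4.2,interpolation=cv2.INTER_CUBIC);cv2.imwrite("pics/c2.png",a)
for n in("top","side"): print(n,proj(camera_info(n),state()["eef_pos"]))
E
```

```text
top [  4.25285674 309.45972217]
side [624.70739615 513.78028421]
```

View pics/c1.png

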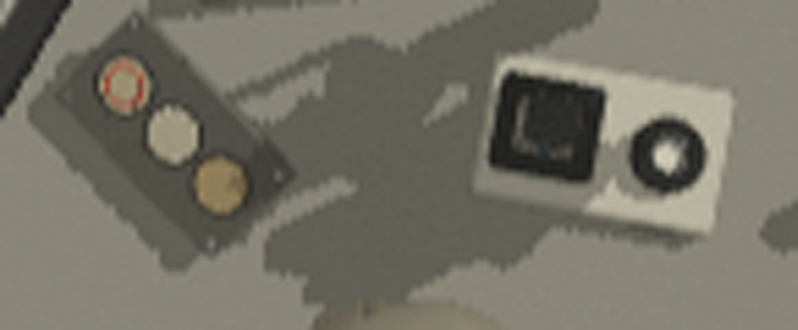

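View pics/c2.png

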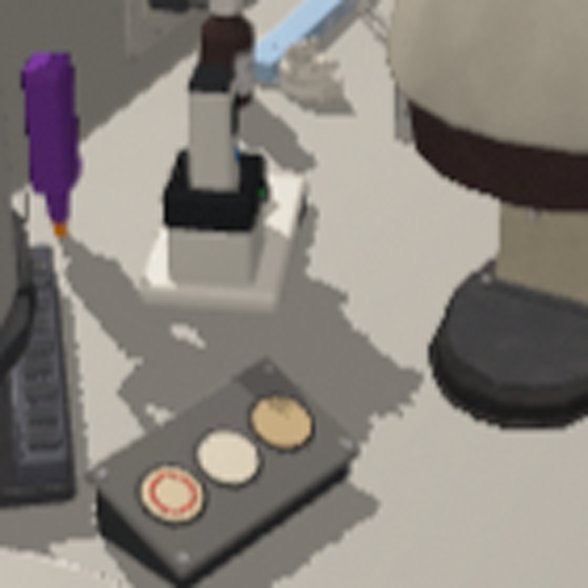

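The crop confirms it: the ivory meter with its dark cap stands in the black-rimmed holster at top ~(275.5,187), and the port is at top (296,193). The ringed disc is the left one of the three, at top (197.7,180.6) and side (236,267). Now to triangulate.

```bash
cat >> h.py <<'E'
def tri(rs):
    A=np.zeros((3,3));b=np.zeros(3)
    for o,d in rs:
        M=np.eye(3)-np.outer(d,d);A+=M;b+=M@o
    return np.linalg.solve(A,b)
E
python3 - <<'E'
from h import *
T,S=camera_info("top"),camera_info("side")
ct=lambda x,y:(175+(x+.5)/5.5-.5,165+(y+.5)/5.5-.5)
cs=lambda x,y:(195+(x+.5)/4.2-.5,150+(y+.5)/4.2-.5)
for n,a,b in [("ring",(125,86),(172,493)),("mid",(173,135),(228,457)),("far",(220,184),(282,421)),
 ("A",(137,20),(100,475)),("B",(65,95),(183,558)),("C",(280,176),(268,368)),("D",(212,243),(345,440)),("cap",(553,120),(218,78))]:
    print(n,tri([ray(T,*ct(*a)),ray(S,*cs(*b))]).round(1))
print("port",onz(T,*ct(667,155),32).round(1))
r=[onz(T,*ct(*p),84).round(1) for p in[(505,72),(606,85),(597,183),(490,167)]];print("rim",r,np.mean(r,0))
print("foot",[onz(T,*ct(*p),18).round(1) for p in[(733,93),(712,234)]])
print("purple",onz(T,295,154,100))
E
```

```text
ring [587.4  43.8  39.4]
mid [557.8  14.3  38.7]
far [527.9 -14.7  39.6]
A [626.2  36.5  46.8]
B [581.9  81.7  28.1]
C [533.7 -51.6  49. ]
D [492.7  -9.6  29.1]
cap [ 561.  -210.6  152.8]
port [ 550.  -285.9   32. ]
rim [array([ 595.4, -185.3,   84. ]), array([ 588.4, -244.9,   84. ]), array([ 530.6, -240.1,   84. ]), array([ 539.2, -177.1,   84. ])] [ 563.4  -211.85   84.  ]
foot [array([ 589.4, -327.6,   18. ]), array([ 502.5, -315.1,   18. ])]
purple [ 671.72457884 -276.11873424  100.        ]
```

move_arm([
  [[0, 0, 4], [0, 0, 0], 1],
  [[0, 0, 4], [0, 0, 0], 1],
  [[0, 0, 4], [0, 0, 0], 1],
  [[0, 0, 4], [0, 0, 0], 1],
  [[3.6, -3.3, 0], [0, 0, 1.5], 1],
  [[3.6, -3.3, 0], [0, 0, 1.5], 1],
  [[3.6, -3.3, 0], [0, 0, 1.5], 1],
  [[3.6, -3.3, 0], [0, 0, 1.5], 1],
  [[3.6, -3.3, 0], [0, 0, 1.5], 1],
  [[3.6, -3.3, 0], [0, 0, 1.5], 1],
])

```text
t: 1.15
eef_pos: [400.4, 397.9, 337.0]
tcp_rot: [3.142, -0.0, 3.002]
ft_force: [0.1, 0.6, 0.4]
opening: 1.0
grip_force: 0.0
```

move_arm([
  [[1.7, -4.2, 0], [0, 0, 0], 1],
  [[1.7, -4.2, 0], [0, 0, 0], 1],
  [[1.7, -4.2, 0], [0, 0, 0], 1],
  [[1.7, -4.2, 0], [0, 0, 0], 1],
  [[1.7, -4.2, 0], [0, 0, 0], 1],
  [[1.7, -4.2, 0], [0, 0, 0], 1],
  [[0.6, -4.4, 0], [0, 0, 0], 1],
  [[0.6, -4.4, 0], [0, 0, 0], 1],
  [[0.6, -4.4, 0], [0, 0, 0], 1],
  [[0, 0, 0], [0, 0, 0], 1],
])

```text
t: 2.15
eef_pos: [519.7, 11.4, 336.6]
tcp_rot: [-3.141, -0.001, 2.996]
ft_force: [-0.9, 0.4, 0.3]
opening: 1.001
grip_force: 0.0
```

```bash
python3 - <<'E'
from h import *
s=state();print(s["t"],s["eef_pos"],s["tcp_rot"],s["joints"].round(2),s["ft_force"])
i=camera_info("wrist");np.savez("w1.npz",**{k:np.array(v) for k,v in i.items() if k in("K","k1","cam_to_world")})
im=read_camera("wrist");cv2.imwrite("pics/w1.png",im)
print(np.array(i["cam_to_world"]).round(2).tolist(),[proj(i,p).round(0) for p in[(587,44,39),(561,-211,153),(550,-286,30)]])
E
```

```text
2.15 [519.73682973  11.35017859 336.64071387] [-3.14075876e+00 -5.30968900e-04  2.99642169e+00] [-0.1   0.21  1.56 -0.    1.37 -1.53] [-0.92782705  0.43242935  0.28589168]
[[0.14, 0.96, 0.24, 452.17], [0.99, -0.14, -0.04, 22.02], [-0.0, 0.25, -0.97, 543.11], [0.0, 0.0, 0.0, 1.0]] [array([274., 197.]), array([ 96., 226.]), array([ 88., 202.])]
```

View pics/w1.png

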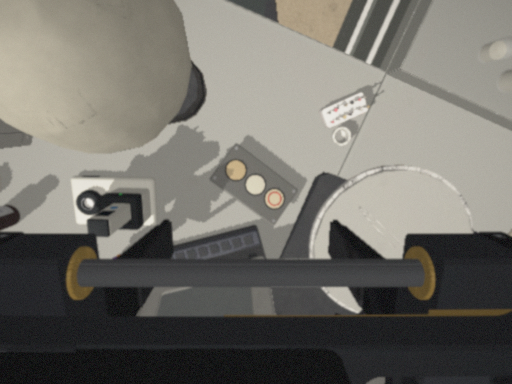

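The wrist view shows the ringed disc at ~(275,198), the port at ~(90,202) and the meter cap at ~(104,225), all close to my predictions. I'll move over the dock for a closer measurement.

move_arm([
  [[1.5, -4.5, 0], [0, 0, 0], 1],
  [[1.5, -4.5, 0], [0, 0, 0], 1],
  [[1.5, -4.5, 0], [0, 0, 0], 1],
  [[1.5, -4.5, 0], [0, 0, 0], 1],
  [[1, -4.5, 0], [0, 0, 0], 1],
  [[0, 0, -3], [0, 0, 0], 1],
  [[0, 0, -3], [0, 0, 0], 1],
  [[0, 0, 0], [0, 0, 0], 1],
  [[0, 0, 0], [0, 0, 0], 1],
  [[0, 0, 0], [0, 0, 0], 1],
])

```text
t: 3.2
eef_pos: [590.1, -208.9, 279.0]
tcp_rot: [-3.141, 0.002, 3.002]
ft_force: [-0.4, 0.1, 0.5]
opening: 0.998
grip_force: 0.0
```

```bash
python3 - <<'E'
from h import *
w=np.load("w1.npz");i1={"K":w["K"],"k1":float(w["k1"]),"cam_to_world":w["cam_to_world"]}
def red(im,i,box):
    x0,y0,x1,y1=box;c=im[y0:y1,x0:x1].astype(int)
    m=((c[...,2]-c[...,1]>45)).astype(np.uint8);p=cv2.findNonZero(m)
    (cx,cy),r=cv2.minEnclosingCircle(p);return cx+x0,cy+y0,r,len(p)
R=[]
for n,i,b in[("w1",i1,(255,180,295,215)),("top0",camera_info("top"),(188,170,208,192)),("side0",camera_info("side"),(225,255,248,280))]:
    r=red(cv2.imread(f"pics/{n}.png"),i,b);print(n,r,onz(i,*r[:2],37.9));R.append(ray(i,*r[:2]))
print("tri",tri(R))
s=state();print(s["t"],s["eef_pos"],s["tcp_rot"])
i=camera_info("wrist");np.savez("w2.npz",**{k:np.array(v) for k,v in i.items() if k in("K","k1","cam_to_world")})
im=read_camera("wrist");cv2.imwrite("pics/w2.png",im)
c=proj(i,(555,-245,90)).round().astype(int);print(c)
x0,y0=max(c[0]-80,0),max(c[1]-70,0);print(x0,y0)
cv2.imwrite("pics/c3.png",cv2.resize(im[y0:y0+130,x0:x0+160],None,fx=4.5,fy=4.5,interpolation=cv2.INTER_CUBIC))
E
```

```text
w1 (274.1000003814697, 198.29999923706055, 7.021496772766113, 53) [588.86266705  43.6725218   37.9       ]
top0 (197.258620262146, 180.05172443389893, 3.42423939704895, 11) [588.28163276  44.2394961   37.9       ]
side0 (235.5, 267.0, 5.590270042419434, 43) [587.52529198  42.06052445  37.9       ]
tri [587.98696127  43.85277602  39.61676948]
3.2 [ 590.1361219  -208.94085816  278.9513787 ] [-3.14101333e+00  2.38650557e-03  3.00188686e+00]
[219 150]
139 80
```

View pics/c3.png

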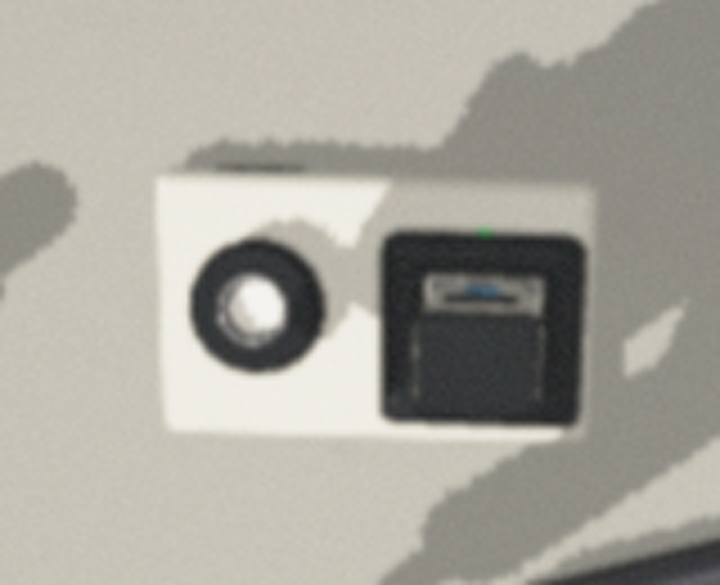

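The crop shows the port tile at ~(256,308), the square black rim with corners from (382,232) to (580,425), and the dark meter cap at ~(480,360). The dock is nearly aligned with the tool.

```bash
python3 - <<'E'
from h import *
w=np.load("w2.npz");i={"K":w["K"],"k1":float(w["k1"]),"cam_to_world":w["cam_to_world"]}
c=lambda x,y:(139+(x+.5)/4.5-.5,80+(y+.5)/4.5-.5)
q=lambda L,z:np.array([onz(i,*c(*p),z) for p in L])
for n,L,z in[("rim",[(382,232),(586,235),(580,427),(381,421)],84),("cap",[(415,314),(546,316),(543,405),(413,402)],153),
 ("foot",[(155,178),(595,187),(578,432),(168,433)],18),("ring",[(254,309)],32),("tile",[(258,308)],26),("plinth",[(258,305)],32)]:
    P=q(L,z);print(n,P.round(1).tolist(),P.mean(0).round(1))
    if len(P)==4:
        for a,b in[(1,0),(2,3)]: d=P[a]-P[b];print("  yaw",np.degrees(np.arctan2(-d[0],d[1])).round(1),np.linalg.norm(d).round(1))
        for a,b in[(0,3),(1,2)]: d=P[b]-P[a];print("  yawx",np.degrees(np.arctan2(d[1],d[0])).round(1),np.linalg.norm(d).round(1))
E
```

```text
rim [[531.7, -235.9, 84.0], [540.8, -176.9, 84.0], [597.1, -185.8, 84.0], [586.9, -245.2, 84.0]] [ 564.1 -211.    84. ]
  yaw -8.8 59.7
  yaw -9.7 60.3
  yawx -9.6 56.0
  yawx -8.9 56.9
cap [[550.6, -224.6, 153.0], [555.6, -192.8, 153.0], [577.3, -196.5, 153.0], [572.1, -228.5, 153.0]] [ 563.9 -210.6  153. ]
  yaw -8.9 32.2
  yaw -9.3 32.5
  yawx -10.2 21.8
  yawx -9.5 22.1
foot [[505.0, -315.1, 18.0], [528.6, -168.4, 18.0], [611.1, -184.6, 18.0], [591.3, -328.1, 18.0]] [ 559.  -249.1   18. ]
  yaw -9.2 148.6
  yaw -7.8 144.9
  yawx -8.6 87.4
  yawx -11.1 84.1
ring [[551.9, -287.3, 32.0]] [ 551.9 -287.3   32. ]
tile [[552.1, -287.0, 26.0]] [ 552.1 -287.    26. ]
plinth [[550.8, -285.7, 32.0]] [ 550.8 -285.7   32. ]
```

move_arm([
  [[-1.3, -0.1, 0], [0, 0, -0.6], 1],
  [[-1.3, -0.1, 0], [0, 0, -0.6], 1],
  [[0, 0, -2], [0, 0, 0], 1],
  [[0, 0, -3], [0, 0, 0], 1],
  [[0, 0, -3], [0, 0, 0], 1],
  [[0, 0, -3], [0, 0, 0], 1],
  [[0, 0, -2], [0, 0, 0], 1],
  [[0, 0, -2], [0, 0, 0], 1],
  [[0, 0, -2], [0, 0, 0], 1],
  [[0, 0, -0.9], [0, 0, 0], 1],
])

```text
t: 4.25
eef_pos: [562.9, -211.3, 97.4]
tcp_rot: [3.141, -0.001, 2.98]
ft_force: [0.3, -0.8, -0.2]
opening: 0.998
grip_force: 0.0
```

move_arm([
  [[0, 0, 0], [0, 0, 0], 1],
  [[0, 0, 0], [0, 0, 0], 1],
  [[0, 0, 0], [0, 0, 0], 1],
])

```text
t: 4.55
eef_pos: [563.9, -211.7, 99.3]
tcp_rot: [-3.141, 0.002, 2.98]
ft_force: [-0.2, 0.6, -0.4]
opening: 1.0
grip_force: 0.0
```

move_arm([
  [[0, 0, 0], [0, 0, 0], 0.6],
  [[0, 0, 0], [0, 0, 0], 0.5],
  [[0, 0, 0], [0, 0, 0], 0.4],
  [[0, 0, 0], [0, 0, 0], 0.3],
  [[0, 0, 0], [0, 0, 0], 0.2],
  [[0, 0, 0], [0, 0, 0], 0],
  [[0, 0, 0], [0, 0, 0], 0],
  [[0, 0, 0], [0, 0, 0], 0],
  [[0, 0, 0], [0, 0, 0], 0],
  [[0, 0, 0], [0, 0, 0], 0],
])

```text
t: 5.55
eef_pos: [563.4, -211.5, 98.0]
tcp_rot: [3.141, -0.0, 2.98]
ft_force: [-0.2, 0.4, -0.3]
opening: 0.339
grip_force: 30.0
```

move_arm([
  [[0, 0, 0], [0, 0, 0], 0],
  [[0, 0, 0], [0, 0, 0], 0],
  [[0, 0, 0], [0, 0, 0], 0],
])

```text
t: 5.85
eef_pos: [563.4, -211.5, 98.1]
tcp_rot: [3.141, 0.0, 2.98]
ft_force: [-0.8, -0.3, 0.1]
opening: 0.336
grip_force: 30.0
```

move_arm([
  [[0, 0, 0.5], [0, 0, 0], 0],
  [[0, 0, 1], [0, 0, 0], 0],
  [[0, 0, 1], [0, 0, 0], 0],
  [[0, 0, 1], [0, 0, 0], 0],
  [[0, 0, 1], [0, 0, 0], 0],
  [[0, 0, 1], [0, 0, 0], 0],
  [[0, 0, 1.5], [0, 0, 0], 0],
  [[0, 0, 1.5], [0, 0, 0], 0],
  [[0, 0, 1.5], [0, 0, 0], 0],
  [[0, 0, 0], [0, 0, 0], 0],
])

```text
t: 6.85
eef_pos: [564.1, -211.8, 200.4]
tcp_rot: [-3.141, 0.003, 2.98]
ft_force: [-0.9, -0.8, -1.5]
opening: 0.333
grip_force: 30.0
```

move_arm([
  [[0, 0, 0], [0, 0, 0], 0],
  [[-0.4, -2.5, 0], [0, 0, 0], 0],
  [[-0.4, -2.5, 0], [0, 0, 0], 0],
  [[-0.4, -2.5, 0], [0, 0, 0], 0],
  [[0, 0, 0], [0, 0, 0], 0],
  [[0, 0, 0], [0, 0, 0], 0],
  [[0, 0, 0], [0, 0, 0], 0],
  [[0, 0, 0], [0, 0, 0], 0],
])

```text
t: 7.65
eef_pos: [551.5, -285.6, 197.9]
tcp_rot: [3.141, -0.0, 2.981]
ft_force: [-0.1, 0.4, -1.6]
opening: 0.334
grip_force: 30.0
```

```bash
python3 - <<'E'
from h import *
s=state();print(s["t"],s["eef_pos"],s["tcp_rot"],s["ft_force"],s["opening"])
i=camera_info("side");im=read_camera("side");cv2.imwrite("pics/s1.png",im)
j=camera_info("wrist");jm=read_camera("wrist");cv2.imwrite("pics/w3.png",jm)
e=s["eef_pos"];a=proj(i,e-[0,0,79]);print(a,proj(i,(551.7,-287.5,32)),proj(j,e-[0,0,79]),proj(j,(551.7,-287.5,32)))
x0,y0=int(a[0])-45,int(a[1])-75;print(x0,y0)
cv2.imwrite("pics/c4.png",cv2.resize(im[y0:y0+120,x0:x0+90],None,fx=5,fy=5,interpolation=cv2.INTER_CUBIC))
E
```

```text
7.65 [ 551.49289473 -285.63770248  197.92114787] [ 3.14125601e+00 -2.90066643e-04  2.98082579e+00] [-0.13757123  0.38968822 -1.58123133] 0.3340186998761467
[249.36341482 166.28641863] [249.96810341 192.92014906] [249.72826498 192.0297417 ] [248.42607177 176.42070618]
204 91
```

View pics/c4.png

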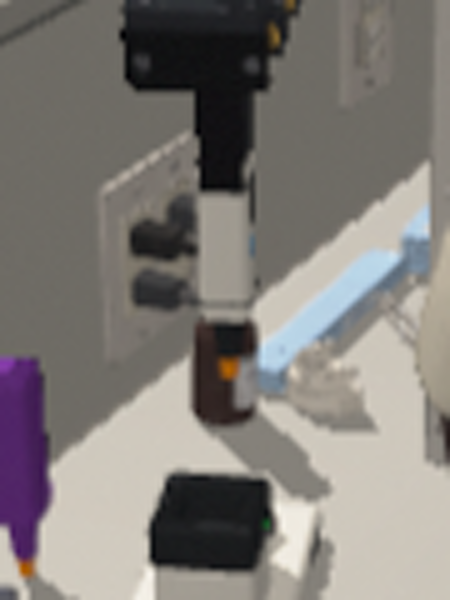

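The side crop shows the meter held straight, with the orange nose at ~(249.7,166.5), as predicted. Next, nose against port in the wrist view.

```bash
python3 - <<'E'
from h import *
im=cv2.imread("pics/w3.png");h=cv2.cvtColor(im,cv2.COLOR_BGR2HSV)
m=cv2.inRange(h,(5,150,80),(22,255,255));n,l,st,c=cv2.connectedComponentsWithStats(m)
for k in range(1,n):
    if st[k,4]>4: print(st[k],c[k])
cv2.imwrite("pics/c5.png",cv2.resize(im[120:250,190:310],None,fx=4.5,fy=4.5,interpolation=cv2.INTER_CUBIC))
E
```

```text
(no output)
```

View pics/c5.png

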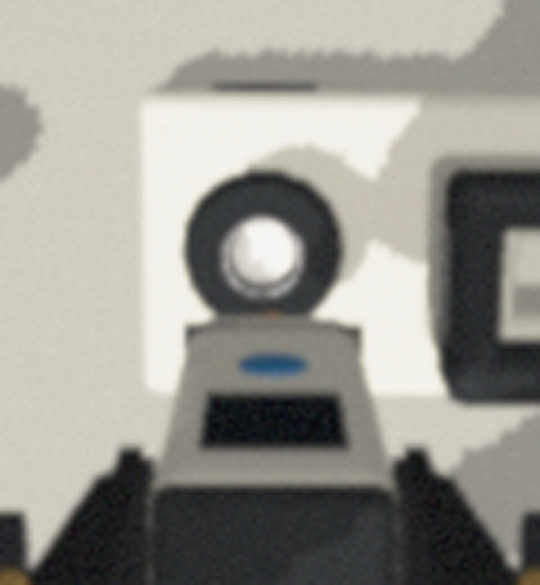

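move_arm([
  [[0.03, -0.22, 0], [0, 0, 0], 0],
  [[0, 0, -1.5], [0, 0, 0], 0],
  [[0, 0, -1.5], [0, 0, 0], 0],
  [[0, 0, -1.5], [0, 0, 0], 0],
  [[0, 0, -1.5], [0, 0, 0], 0],
  [[0, 0, -1], [0, 0, 0], 0],
  [[0, 0, -0.8], [0, 0, 0], 0],
  [[0, 0, 0], [0, 0, 0], 0],
  [[0, 0, 0], [0, 0, 0], 0],
  [[0, 0, 0], [0, 0, 0], 0],
])

```text
t: 8.75
eef_pos: [552.0, -288.9, 120.7]
tcp_rot: [-3.141, 0.001, 2.98]
ft_force: [0.0, 0.4, -2.1]
opening: 0.334
grip_force: 30.0
```

move_arm([
  [[0, 0, -0.4], [0, 0, 0], 0],
  [[0, 0, -0.4], [0, 0, 0], 0],
  [[0, 0, -0.4], [0, 0, 0], 0],
  [[0, 0, -0.2], [0, 0, 0], 0],
  [[0, 0, 0], [0, 0, 0], 0],
  [[0, 0, 0], [0, 0, 0], 0],
  [[0, 0, 0], [0, 0, 0], 0],
])

```text
t: 9.45
eef_pos: [551.7, -288.7, 106.2]
tcp_rot: [-3.142, 0.0, 2.98]
ft_force: [-0.7, 0.4, -1.1]
opening: 0.334
grip_force: 30.0
```

move_arm([
  [[0, 0.05, -0.2], [0, 0, 0], 0],
  [[0, 0, -0.2], [0, 0, 0], 0],
  [[0, 0, 0], [0, 0, 0], 0],
  [[0, 0, 0], [0, 0, 0], 0],
  [[0, 0, 0], [0, 0, 0], 0],
])

```text
t: 9.95
eef_pos: [551.8, -288.2, 102.2]
tcp_rot: [-3.142, 0.0, 2.98]
ft_force: [0.1, 0.0, 0.5]
opening: 0.335
grip_force: 30.0
```

move_arm([
  [[0, 0, -0.1], [0, 0, 0], 0],
  [[0, 0, -0.1], [0, 0, 0], 0],
  [[0, 0, 0], [0, 0, 0], 0],
  [[0, 0, 0], [0, 0, 0], 0],
  [[0, 0, 0], [0, 0, 0], 0],
])

```text
t: 10.45
eef_pos: [551.7, -288.2, 100.1]
tcp_rot: [3.142, 0.0, 2.98]
ft_force: [0.5, 0.5, 2.4]
opening: 0.337
grip_force: 30.0
```

move_arm([
  [[0, 0, 0], [0, 0, 0], 0],
  [[0, 0, 0], [0, 0, 0], 0],
  [[0, 0, 0], [0, 0, 0], 0],
  [[0, 0, 0], [0, 0, 0], 0],
  [[0, 0, 0], [0, 0, 0], 0],
])

```text
t: 10.95
eef_pos: [551.7, -288.2, 100.1]
tcp_rot: [3.142, 0.0, 2.98]
ft_force: [0.6, -1.0, 1.8]
opening: 0.332
grip_force: 30.0
```

```bash
python3 - <<'E'
from h import *
L=[]
for _ in range(5):
    s=state();L.append(np.r_[s["ft_force"],s["eef_pos"]]);read_camera("top")
print(np.array(L).round(2),np.mean(L,0).round(2))
E
```

```text
[[ 5.6000e-01 -1.0000e+00  1.8000e+00  5.5170e+02 -2.8822e+02  1.0010e+02]
 [-7.9000e-01 -2.8000e-01  2.5400e+00  5.5170e+02 -2.8823e+02  1.0011e+02]
 [ 6.4000e-01 -5.4000e-01  1.2000e+00  5.5170e+02 -2.8821e+02  1.0006e+02]
 [ 3.1000e-01 -6.0000e-02  2.3000e+00  5.5166e+02 -2.8820e+02  1.0006e+02]
 [-4.0000e-02 -6.3000e-01  1.8400e+00  5.5170e+02 -2.8820e+02  1.0008e+02]] [ 1.3000e-01 -5.0000e-01  1.9400e+00  5.5169e+02 -2.8821e+02  1.0008e+02]
```

move_arm([
  [[0, 0, 0.3], [0, 0, 0], 0],
  [[0, 0, 0.6], [0, 0, 0], 0],
  [[0, 0, 1], [0, 0, 0], 0],
  [[0, 0, 1.5], [0, 0, 0], 0],
  [[0, 0, 2], [0, 0, 0], 0],
  [[0, 0, 2], [0, 0, 0], 0],
  [[0, 0, 2], [0, 0, 0], 0],
  [[0, 0, 2], [0, 0, 0], 0],
  [[0, 0, 1.6], [0, 0, 0], 0],
  [[0, 0, 0], [0, 0, 0], 0],
])

```text
t: 12.2
eef_pos: [552.2, -288.5, 232.8]
tcp_rot: [-3.14, 0.004, 2.98]
ft_force: [0.0, 0.0, -1.1]
opening: 0.33
grip_force: 30.0
```

move_arm([
  [[0, 2, 0], [0, 0, 0], 0],
  [[0, 3.5, 0], [0, 0, 0], 0],
  [[0, 4, 0], [0, 0, 0], 0],
  [[0.2, 4, 0], [0, 0, 0], 0],
  [[0.2, 4, 0], [0, 0, 0], 0],
  [[0, 4, 0], [0, 0, 0], 0],
  [[0, 4, 0], [0, 0, 0], 0],
  [[0, 4, 0], [0, 0, 0], 0],
  [[0, 4, 0], [0, 0, 0], 0],
  [[0, 2.9, 0], [0, 0, 0], 0],
])

```text
t: 13.2
eef_pos: [554.3, 78.8, 229.2]
tcp_rot: [3.141, -0.002, 2.981]
ft_force: [0.2, 0.2, -1.3]
opening: 0.334
grip_force: 30.0
```

move_arm([
  [[0, 0, 0], [-1.77, -1.77, 0], 0],
  [[0, 0, -0.3], [-1.77, -1.77, 0], 0],
  [[0, 0, -0.7], [-1.77, -1.77, 0], 0],
  [[0, 0, -1], [-1.77, -1.77, 0], 0],
  [[0, 0, -1], [-1.77, -1.77, 0], 0],
  [[0, 0, -1], [-1.77, -1.77, 0], 0],
  [[0, 0, -1], [-1.77, -1.77, 0], 0],
  [[0, 0, -1], [-1.77, -1.77, 0], 0],
  [[0, 0, 0], [0, 0, 0], 0],
  [[0, 0, 0], [0, 0, 0], 0],
])

```text
t: 14.2
eef_pos: [555.1, 76.5, 169.8]
tcp_rot: [-2.933, 0.28, 3.011]
ft_force: [1.1, 0.0, -0.4]
opening: 0.33
grip_force: 30.0
```

```bash
cat >> h.py <<'E'
from scipy.spatial.transform import Rotation as Ro
n=Ro.from_euler("xyz",[0,-20,0],degrees=True).apply([0,0,1]);n=Ro.from_euler("z",-45.3,degrees=True).apply(n)
S=np.array([588.3,43.8,37.9])
def tool():
    s=state();R=Ro.from_euler("xyz",s["tcp_rot"]).as_matrix();return s,s["eef_pos"]+78.1*R[:,2],-R[:,2]
E
python3 - <<'E'
from h import *
s,tip,a=tool();print(s["t"],s["eef_pos"],s["joints"].round(2),s["ft_force"].round(1),"axis",a.round(3),n.round(3),"rotvec",np.degrees(np.cross(a,n)).round(2))
d=tip-S;print("tip",tip.round(1),"along",d@n,"lateral",(d-(d@n)*n).round(1))
i=camera_info("side");im=read_camera("side");h=cv2.cvtColor(im,cv2.COLOR_BGR2HSV)
m=cv2.inRange(h,(5,180,80),(20,255,255));k,l,st,c=cv2.connectedComponentsWithStats(m)
print([(st[q].tolist(),c[q].round(1)) for q in range(1,k) if st[q,4]>3],proj(i,tip),proj(i,tip+6*a),proj(i,S))
p=proj(i,tip).astype(int);x0,y0=p[0]-60,p[1]-70;print(x0,y0)
cv2.imwrite("pics/c6.png",cv2.resize(im[y0:y0+130,x0:x0+140],None,fx=4.5,fy=4.5,interpolation=cv2.INTER_CUBIC))
E
```

```text
14.2 [555.06604686  76.47082179 169.77684098] [ 0.17  0.35  1.88 -0.42  0.75 -0.95] [ 1.1  0.  -0.4] axis [-0.241  0.241  0.94 ] [-0.241  0.243  0.94 ] rotvec [-0.12 -0.   -0.03]
tip [573.9  57.6  96.3] along 61.761661492023826 lateral [ 0.4 -1.2  0.4]
[([208, 204, 2, 2, 4], array([208.5, 204.5])), ([240, 248, 3, 3, 8], array([240.9, 249.1]))] [240.72957171 250.47553152] [241.31918648 248.78109968] [235.13880449 267.52174495]
180 180
```

View pics/c6.png

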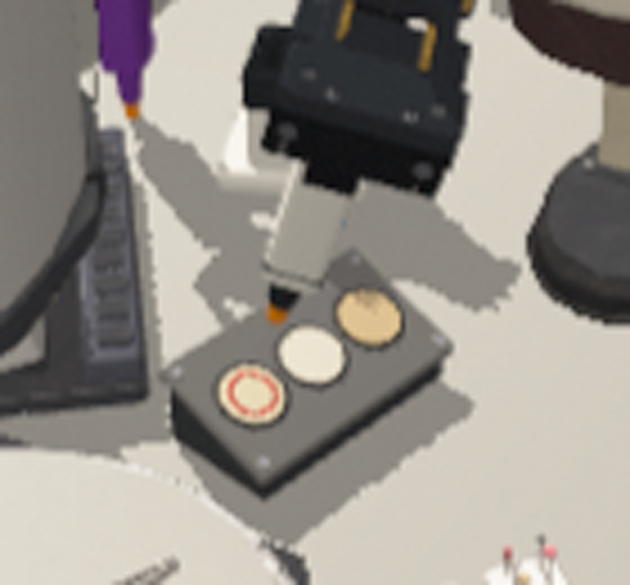

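The side crop shows the nose at (240.9,249.1) and the ring at (235.6,266.7), with the meter leaning parallel to the normal. Calibration agrees to ~1 mm. I'll go down along the normal to about 10 mm off.

move_arm([
  [[0.2, -0.2, -0.82], [0, 0, 0], 0],
  [[0.2, -0.2, -0.82], [0, 0, 0], 0],
  [[0.2, -0.2, -0.82], [0, 0, 0], 0],
  [[0.2, -0.2, -0.82], [0, 0, 0], 0],
  [[0.2, -0.2, -0.82], [0, 0, 0], 0],
  [[0.2, -0.2, -0.82], [0, 0, 0], 0],
  [[0, 0, 0], [0, 0, 0], 0],
  [[0, 0, 0], [0, 0, 0], 0],
  [[0, 0, 0], [0, 0, 0], 0],
])

```text
t: 15.15
eef_pos: [567.8, 63.9, 121.2]
tcp_rot: [-2.932, 0.282, 3.01]
ft_force: [-0.2, 0.8, -2.3]
opening: 0.333
grip_force: 30.0
```

```bash
sed -i 's/588.3,43.8,37.9/587.9,43.5,37.9/' h.py; python3 - <<'E'
from h import *
s,tip,a=tool();print(s["t"],s["eef_pos"],"rotvec",np.degrees(np.cross(a,n)).round(2))
d=tip-S;print("tip",tip.round(1),"along",d@n,"lateral",(d-(d@n)*n).round(1))
for nm in("side","top","wrist"):
    i=camera_info(nm);im=read_camera(nm);cv2.imwrite(f"pics/{nm}3.png",im);h=cv2.cvtColor(im,cv2.COLOR_BGR2HSV)
    m=cv2.inRange(h,(5,170,80),(20,255,255));k,l,st,c=cv2.connectedComponentsWithStats(m)
    print(nm,[(st[q].tolist(),c[q].round(1)) for q in range(1,k) if st[q,4]>3],proj(i,tip+6*a),proj(i,S))
    if nm=="wrist": p=proj(i,S).astype(int);w=im[p[1]-50:p[1]+60,p[0]-50:p[0]+50]
    if nm=="side": p=proj(i,S).astype(int);v=im[p[1]-40:p[1]+26,p[0]-30:p[0]+30]
    if nm!="top": print(p)
cv2.imwrite("pics/c7.png",np.hstack([cv2.resize(v,(400,440),interpolation=cv2.INTER_CUBIC),cv2.resize(w,(400,440),interpolation=cv2.INTER_CUBIC)]))
E
```

```text
15.15 [567.81474302  63.89574631 121.16831491] rotvec [-0.06  0.11 -0.04]
tip [586.8  45.   47.8] along 9.937216319183433 lateral [ 1.3 -0.9  0.6]
side [([208, 204, 2, 2, 4], array([208.5, 204.5])), ([235, 262, 3, 3, 7], array([235.9, 263.3]))] [236.20020708 262.84145465] [235.3208886  267.42864803]
[235 267]
top [] [196.01767411 180.59587252] [197.47791392 180.16839058]
wrist [([64, 238, 5, 5, 16], array([ 66. , 240.1]))] [249.33535088 194.05256788] [250.12163997 188.8506536 ]
[250 188]
```

View pics/c7.png

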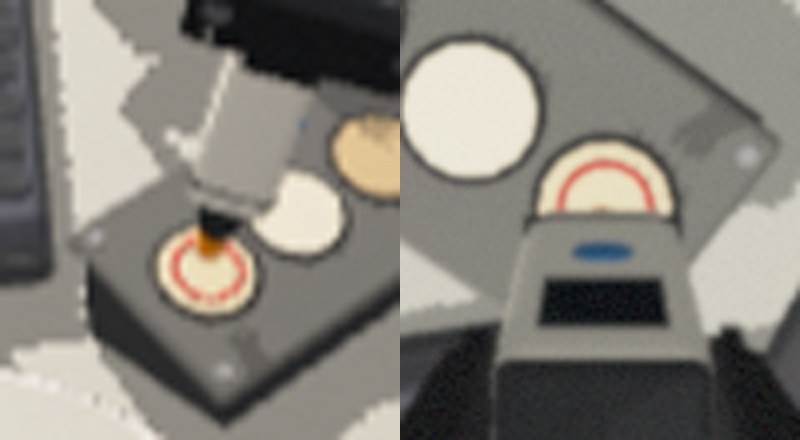

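The nose is ~10 mm above the ring and centred within ~1.5 mm in both views. I'll close in gently.

move_arm([
  [[0.03, 0, -0.35], [0, 0, 0], 0],
  [[0.05, -0.05, -0.3], [0, 0, 0], 0],
  [[0.07, -0.07, -0.28], [0, 0, 0], 0],
  [[0.05, -0.05, -0.19], [0, 0, 0], 0],
  [[0, 0, 0], [0, 0, 0], 0],
  [[0, 0, 0], [0, 0, 0], 0],
  [[0, 0, 0], [0, 0, 0], 0],
  [[0, 0, 0], [0, 0, 0], 0],
])

```text
t: 16.1
eef_pos: [569.7, 62.1, 109.7]
tcp_rot: [-2.932, 0.282, 3.01]
ft_force: [0.6, 0.2, -0.2]
opening: 0.335
grip_force: 30.0
```

```bash
cat > f.py <<'E'
from h import *
L=[]
for _ in range(6):
    s,tip,a=tool();L.append(np.r_[s["ft_force"],tip]);read_camera("top")
M=np.mean(L,0);d=M[3:]-S;print(s["t"],"F",M[:3].round(2),"Fn",(M[:3]+[0,0,1.5])@n,"tip",M[3:].round(1),"along",d@n,"lat",(d-(d@n)*n).round(1),"rot",np.degrees(np.cross(a,n)).round(2))
E
python3 f.py
```

```text
16.35 F [-0.36  0.93 -0.11] Fn 1.6223785474708898 tip [588.6  43.2  36.3] along -1.691105720999232 lat [0.3 0.1 0. ] rot [-0.06  0.09 -0.04]
```

move_arm([
  [[0.02, -0.03, -0.12], [0, 0, 0], 0],
  [[0.03, -0.03, -0.12], [0, 0, 0], 0],
  [[0, 0, 0], [0, 0, 0], 0],
  [[0, 0, 0], [0, 0, 0], 0],
  [[0, 0, 0], [0, 0, 0], 0],
  [[0, 0, 0], [0, 0, 0], 0],
  [[0, 0, 0], [0, 0, 0], 0],
  [[0, 0, 0], [0, 0, 0], 0],
])

```text
t: 17.2
eef_pos: [570.2, 61.5, 107.3]
tcp_rot: [-2.932, 0.282, 3.01]
ft_force: [-1.4, 1.1, 1.4]
opening: 0.336
grip_force: 30.0
```

```bash
python3 f.py; python3 - <<'E'
from h import *
im=read_camera("side")
cv2.imwrite("pics/c8.png",cv2.resize(im[225:295,200:280],None,fx=7,fy=7,interpolation=cv2.INTER_CUBIC))
E
```

```text
17.45 F [-1.06  0.96  1.1 ] Fn 2.9308345538668448 tip [589.1  42.6  33.9] along -4.25659588000084 lat [0.2 0.2 0. ] rot [-0.06  0.09 -0.04]
```

View pics/c8.png

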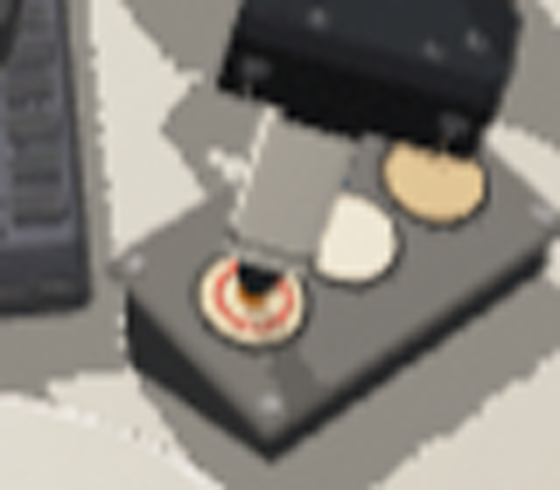

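The nose stands inside the ring, at its centre around crop (253,298), pressed in about 4 mm with ~2.9 N. Handing in.

```bash
python3 -c "
from cell import env;print(env.job_done())"
```

```text
the job is handed in; nothing more can be done
None
```

I zeroed the meter in the calibration port and handed the job in at about 17.5 s, with the meter standing square inside the red ring, its nose about 4 mm in at about 3 N; the hand-in returned no verdict.

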